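# Fan heater thermostat: down to the stop, then four clicks up

### The job

Set the fan heater's thermostat (the larger of the two knobs on its top) by feel, to keep the glue-up warm: with a fingertip against the side of its bar, push it round anticlockwise to its bottom stop, then push it clockwise exactly four clicks up from the stop and leave it resting in that click. Do not pinch the bar, do not turn the smaller heat selector, and leave everything else on the bench where it stands.

Things in the scene. Friction and masses are not known exactly. Their poses are not given: they have to be found in the camera images.
- heater: white lay-flat fan heater on the bench, does not move: 210 mm deep (its x) x 250 wide (its y) x 118 high (flat top deck). Origin at the centre of its underside. The outlet grille, on its +x side, looks away from the robot within 0.5 rad. Two black knobs on the deck: the thermostat on its -y half, the smaller heat selector on its +y half, axes 128 mm apart.
- thermostat (a joint): turn about the vertical axis, rad: 0 at the bottom stop, grows clockwise seen from above, top stop 4.712. Sprung click stops every 0.5236 (30 deg): four clicks up reads 2.094. Leaving a click takes about 0.1 N m (4 to 6 N on the bar 24 mm off the axis), fading to nil midway, where the dial jumps by itself into the next click, ahead of the finger. Starts in any click from 2 to 8.
- dial_axis (a point): point on the thermostat's axis at the top face of its round skirt, 129 mm above the bench. The skirt is 64 mm across; on it stands one bar grip across the axis, 60 mm long, 12 mm thick, 26 mm tall (top 155 mm above the bench). Nothing else on the heater stands above its deck within 100 mm of this axis.
- dial_pointer (a point): top of the pointer end of the thermostat's bar (white line inlaid at this end only), 30 mm from the axis, 155 mm above the bench. At 0 the pointer stands 135 degrees anticlockwise from the heater's +x; ten moulded ridges on the deck mark the clicks, longer with the setting.
- selector_pointer (a point): top of the pointer end of the heat selector, the smaller knob (40 mm skirt, bar 36 x 9 mm, 26 mm above the deck), 18 mm from its own axis. Leave it as it is.
- glue_bottle: white wood-glue bottle with an orange nozzle, 60 mm across, 165 mm high, standing beside the heater on its -y side; loose, origin under its centre
- tape_measure: black tape measure, 72 x 32 x 64 mm, standing beside the heater on its -y side; loose, origin under its centre
- screw_jar: glass jar with a steel lid, 68 mm across, 85 mm high, standing beside the heater on its +y side; loose, origin under its centre
- screwdriver: screwdriver, 200 mm long, lying in front of the heater on the robot's side; loose
- mug: white mug, 82 mm across, 95 mm high, towards the left edge of the bench; loose, origin under its centre
- hammer: hammer, 260 mm long, lying towards the right edge of the bench; loose
- offcut: wooden offcut 150 x 65 x 38 mm, lying towards the left edge of the bench; loose, origin under its centre

How it is judged:
By the outcome, as a careful person would: the job done as asked, in the order asked, and still so for the second after the job is handed in, with the robot touching nothing.
It also fails if it takes over 70 s, if anything falls off the work surface, if the arm or the gripper's body presses on something with over 40 N, if the wrist force passes 120 N, or if a joint passes its speed limit or range.

### The arm

A 6-joint arm with a two-finger parallel gripper is mounted at the origin on the work surface. World frame = base frame: x ahead of the robot, y to its left, z up, the work surface at z = 0. Lengths are in m, angles in rad, forces in N, time in s.
With the tool pointing down it reaches from about 0.375 to 0.975 m from the base axis. Payload 3.8 kg.
Tool frame: the origin (TCP) lies at the very end of the fingers, on their centre line; the grasp point (between the pads) lies 19 mm behind it; z points along the fingers, y is the line along which they close (so a half turn about z gives the same grasp; the last joint's range is limited). The gripper opens to 85 mm and grips with 20 to 120 N. Pads are 22 mm wide; open, the fingers measure 114 mm over their backs; the gripper's body (76 mm by 85 mm) begins 54 mm behind the grasp point. The pads swing forward as they close: fully open they stand 13 mm farther back than shut.
Start: joints at [1.15, 0.264, 1.604, -0, 1.274, -0.037], TCP at [0.253, 0.626, 0.231] pointing down, gripper open.
Joint ranges: [-2.63, 2.63], [-0.94, 2.18], [0.31, 2.57], [-1.31, 4.45], [0, 2.66], [-2.55, 2.55]. Speed limits (rad/s): [2.57, 2.57, 3.14, 3.14, 3.14, 3.14].

### API

Orientations are given as a rotation vector (axis times angle).
In Python, from workcell import monitor, viewer, workorder gives the robot as it stands.
- The arm moves only by the tool jog_arm, never from a script. Its argument "commands" is a list of rows, each an object with "travel": the shift along the tool's x, y, z in mm, a list of three; "rot": the turn, a rotation vector about the tool's x, y, z in degrees, a list of three; "claw": the closure in counts, from 0 (fully open) to 255 (shut). A call has exactly 5 rows; each row shifts and turns the commanded pose from where the row before left it, along the tool's axes as they then stand; what a row does not reach is not made up. A row lasts 1/10 s, in which the tool goes at most 50 mm and 8.59 degrees, less where a joint would pass 70% of its speed; a pose out of reach is approached as far as the arm can. A call is refused whole if a number of a shift passes 50 or a number of a turn 8.59, either way. A call with a gripper value outside its range is refused whole. The fingers move at their own pace and stop on an object; "force" is the grip in N (left out, the last holds). Time passes only in rows, so rows that do not move let the fingers close, or fill a call up. It gives the time, the measured TCP pose, the force, the opening and the grip force at its end, in the units of the state.
- monitor.read_state(): the state, without advancing time (a new reading comes with each control period).
- viewer.read_camera(name): name is "scene" or "side" or "wrist"; returns a dict with "color" (384x512x3 uint8, blue, green, red), "camera_matrix" (3x3 intrinsics, pixels), "k1" (the pictures are not rectified: a ray, as slopes to the right and down, at radius r is drawn at 1 + k1 r^2 times it, then the intrinsics apply), "R" (3x3) and "t" (3): a world point X has camera coordinates R X + t. Camera axes: x right, y down, z forward; pixel columns grow to the right and rows downward; lengths in m; the calibration is good to about 2 mm. A picture is of the moment at which its call begins. There is no depth.
- workorder.finish_job(): hands the job in; it is judged then, once.
The state is a dict: "time": time; "q": joint angles; "joint_vel": joint speeds; "joint_torque": joint torques, N m; "tool_pos": TCP position; "tcp_rot": TCP orientation; "wrist_force": force on the tool from outside, world axes, zero at the start; "torque": the same for the moment, N m; "width": opening from 0.0 (shut) to 1.0 (fully open); "grip_force": force on a finger pad.
Only numpy, scipy, OpenCV 4.12 (cv2) and the standard library are available. Lean on these libraries where they do the work, as an engineer would, in place of code of your own. Each camera call takes 0.05 s, during which the arm holds its last target. There are 200 camera calls.

## Working session

There is one attempt and no reset: what is moved stays moved. The work goes in short steps, Python scripts to look and compute and a tool call to move; the robot and the scene stay as the last step left them, time stands still between calls to the robot, and variables do not carry over. Pictures are saved under pics/ and viewed, at most 10 in all, crops included, and the job is handed in when it is done.

Besides the shell and the picture viewer there is one more tool, called after "Call:" in YAML: its name, and indented under it one key for each argument. jog_arm: Moves the arm, as the interface text tells. Its arguments: {"type":"object","properties":{"commands":{"type":"array","items":{"type":"object","properties":{"travel":{"type":"array","items":{"type":"number"}},"rot":{"type":"array","items":{"type":"number"}},"claw":{"type":"number"}}}},"force":{"type":"number"}},"required":["commands"]}

```bash
mkdir -p pics
cat > h.py <<'E'
import numpy as np, cv2
from workcell import monitor, viewer, workorder
def ray(c,u,v):
    K=np.array(c["camera_matrix"]);d=np.array([(u-K[0,2])/K[0,0],(v-K[1,2])/K[1,1]])
    s=d.copy()
    for _ in range(20): s=d/(1+c["k1"]*(s@s))
    R=np.array(c["R"]);t=np.array(c["t"])
    return -R.T@t, R.T@np.array([s[0],s[1],1])
def plane(c,u,v,z):
    o,d=ray(c,u,v); return o+d*(z-o[2])/d[2]
def proj(c,X):
    p=np.array(c["R"])@np.array(X)+np.array(c["t"]);s=p[:2]/p[2];s=s*(1+c["k1"]*(s@s))
    K=np.array(c["camera_matrix"]);return K[0,0]*s[0]+K[0,2],K[1,1]*s[1]+K[1,2]
E
python3 - <<'E'
from h import *
import pickle
C={n:viewer.read_camera(n) for n in("scene","side","wrist")}
pickle.dump(C,open("c0.pkl","wb"))
cv2.imwrite("pics/scene0.png",C["scene"]["color"]);cv2.imwrite("pics/side0.png",C["side"]["color"])
print(monitor.read_state())
for n in C: print(n,-np.array(C[n]["R"]).T@np.array(C[n]["t"]))
E
```

```text
{'time': 0.15, 'q': array([ 1.15011797e+00,  2.64596388e-01,  1.60511316e+00,  3.48809112e-05,
        1.27367781e+00, -3.69071723e-02]), 'joint_vel': array([ 9.55667833e-05, -1.35487947e-03, -3.62134084e-03,  1.26946345e-03,
        1.40636052e-03,  5.88931413e-04]), 'joint_torque': array([ 4.79655282e-04, -5.15897620e+01, -3.67963099e+01, -9.41747680e-05,
        7.95826520e-03, -2.47655822e-05]), 'tool_pos': array([0.25248992, 0.62536755, 0.23020849]), 'tcp_rot': array([-5.99065569e-01, -3.08349737e+00,  2.73338284e-03]), 'wrist_force': array([-0.92113871, -0.22775255, -0.18263961]), 'torque': array([ 0.00231286,  0.04769974, -0.02622895]), 'grip_force': 0.0, 'width': 1.000379957140914}
scene [ 1.0672408  -0.34967525  1.21020111]
side [-0.15105984 -0.72764122  0.7377231 ]
wrist [0.17574625 0.65722803 0.37201181]
```

View pics/scene0.png

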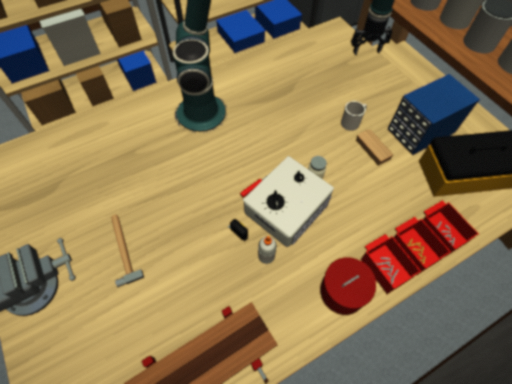

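View pics/side0.png

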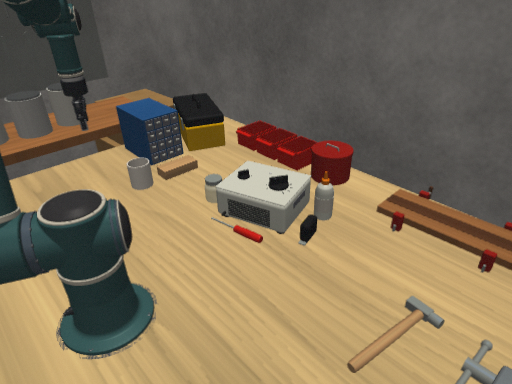

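The scene view shows the heater with the thermostat near (276,201) and the selector near (299,177). The side view shows them near (279,183) and (244,174). The tape measure and glue bottle stand on its -y side.

Run:
```python
from h import *
import pickle
C=pickle.load(open("c0.pkl","rb"))
for n,a,b in(("scene",(276,201),(299,177)),("side",(279,182),(244,174))):
    A=plane(C[n],*a,.138);B=plane(C[n],*b,.135);print(n,A,B,np.linalg.norm((A-B)[:2]))
c=C["side"]
for p in [(323,215),(308,238),(213,200)]: print(plane(c,*p,0))
s=monitor.read_state()
from scipy.spatial.transform import Rotation as Ro
print(Ro.from_rotvec(s["tcp_rot"]).as_matrix().round(3))
R=np.array(C["wrist"]["R"]);print((R@Ro.from_rotvec(s["tcp_rot"]).as_matrix()).round(3), C["wrist"]["camera_matrix"])
```

```text
scene [0.59722457 0.00818004 0.138     ] [0.55488225 0.12754974 0.135     ] 0.12665700641489355
side [0.58417429 0.00157084 0.138     ] [0.54352886 0.12163933 0.135     ] 0.1267615658529645
[ 0.70267438 -0.0879992   0.        ]
[ 0.57467996 -0.13462788  0.        ]
[0.49515966 0.24382611 0.        ]
[[-0.927  0.374 -0.001]
 [ 0.374  0.927 -0.002]
 [ 0.    -0.002 -1.   ]]
[[ 0.001  1.    -0.001]
 [-0.948  0.    -0.319]
 [-0.319  0.001  0.948]] [[285.86606569   0.         251.24595958]
 [  0.         285.86606569 189.87709589]
 [  0.           0.           1.        ]]
```

Call:
jog_arm:
  commands:
    - {"travel": [-20,-16,-4],"claw": 255}
    - {"travel": [-29,-22,-4],"claw": 255}
    - {"travel": [-29,-22,-4],"claw": 255}
    - {"travel": [-29,-22,-4],"claw": 255}
    - {"travel": [-29,-22,-4],"claw": 255}
  force: 60

```text
$.commands[0]: bad value
```

Call:
jog_arm:
  commands:
    - {"travel": [-29,-22,-4],"claw": 255}
    - {"travel": [-29,-22,-4],"claw": 255}
    - {"travel": [-29,-22,-4],"claw": 255}
    - {"travel": [-29,-22,-4],"claw": 255}
    - {"travel": [-29,-22,-4],"claw": 255}

```text
$.commands[0]: bad value
```

Call:
jog_arm:
  commands:
    - {"travel": [-29,-22,-4],"claw": 255}
    - {"travel": [-29,-22,-4],"claw": 255}
    - {"travel": [-29,-22,-4],"claw": 255}
    - {"travel": [-29,-22,-4],"claw": 255}
    - {"travel": [-29,-22,-4],"claw": 255}

```text
$.commands[0]: bad value
```

Call:
jog_arm:
  commands:
    - {"travel": [-29,-22,-3],"claw": 255}
    - {"travel": [-29,-22,-3],"claw": 255}
    - {"travel": [-29,-22,-3],"claw": 255}
    - {"travel": [-29,-22,0],"claw": 255}
    - {"travel": [-9,-10,0],"claw": 255}

```text
$.commands[0]: bad value
```

Run:
```python
from h import *
import pickle
C={n:viewer.read_camera(n) for n in("scene","side","wrist")}
pickle.dump(C,open("c1.pkl","wb"))
cv2.imwrite("pics/wrist1.png",C["wrist"]["color"])
s=monitor.read_state();print({k:s[k] for k in("time","q","tool_pos","tcp_rot","wrist_force","width")})
```

```text
{'time': 0.3, 'q': array([ 1.15012792e+00,  2.64205200e-01,  1.60446546e+00,  1.31128424e-05,
        1.27371351e+00, -3.69095143e-02]), 'tool_pos': array([0.25262498, 0.62566815, 0.23082218]), 'tcp_rot': array([-5.99084186e-01, -3.08374715e+00,  1.20635854e-03]), 'wrist_force': array([-0.09328705, -0.46658151,  0.53090837]), 'width': 1.0036435241197739}
```

View pics/wrist1.png

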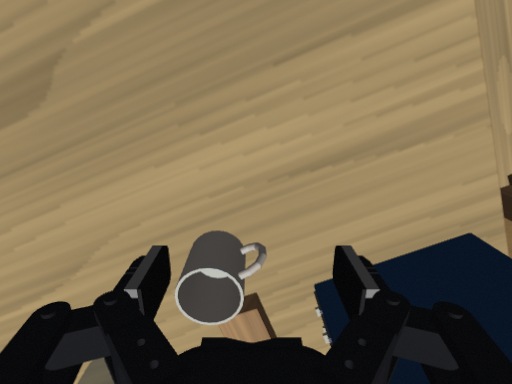

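The move calls were refused because the rows lacked "rot". The wrist view from the start pose shows the mug at (210,280) and the open fingers at the bottom.

Call:
jog_arm:
  commands:
    - {"travel": [-20,-16,-4],"rot": [0,0,0],"claw": 255}
    - {"travel": [-29,-22,-4],"rot": [0,0,0],"claw": 255}
    - {"travel": [-29,-22,-4],"rot": [0,0,0],"claw": 255}
    - {"travel": [-29,-22,-4],"rot": [0,0,0],"claw": 255}
    - {"travel": [-29,-22,-4],"rot": [0,0,0],"claw": 255}
  force: 60

```text
time: 0.8
tool_pos: [0.3404, 0.4773, 0.2514]
tcp_rot: [0.598, 3.084, 0.0]
wrist_force: [0.5, 1.0, 0.5]
width: 0.147
grip_force: 0.0
```

Call:
jog_arm:
  commands:
    - {"travel": [-29,-22,-4],"rot": [0,0,0],"claw": 255}
    - {"travel": [-29,-22,-4],"rot": [0,0,0],"claw": 255}
    - {"travel": [-29,-22,-4],"rot": [0,0,0],"claw": 255}
    - {"travel": [-29,-22,-4],"rot": [0,0,0],"claw": 255}
    - {"travel": [-29,-22,-4],"rot": [0,0,0],"claw": 255}

```text
time: 1.3
tool_pos: [0.4337, 0.3209, 0.2716]
tcp_rot: [0.599, 3.084, 0.0]
wrist_force: [1.3, 0.5, 0.3]
width: 0.0
grip_force: 0.0
```

Call:
jog_arm:
  commands:
    - {"travel": [-29,-22,-4],"rot": [0,0,0],"claw": 255}
    - {"travel": [-29,-22,-4],"rot": [0,0,0],"claw": 255}
    - {"travel": [-29,-22,-4],"rot": [0,0,0],"claw": 255}
    - {"travel": [-29,-22,-4],"rot": [0,0,0],"claw": 255}
    - {"travel": [-29,-22,-4],"rot": [0,0,0],"claw": 255}

```text
time: 1.8
tool_pos: [0.527, 0.1646, 0.2916]
tcp_rot: [0.599, 3.084, 0.0]
wrist_force: [0.2, 0.1, -0.0]
width: -0.003
grip_force: 0.0
```

Call:
jog_arm:
  commands:
    - {"travel": [-29,-22,-3],"rot": [0,0,0],"claw": 255}
    - {"travel": [-29,-22,-3],"rot": [0,0,0],"claw": 255}
    - {"travel": [-29,-22,-3],"rot": [0,0,0],"claw": 255}
    - {"travel": [-29,-22,0],"rot": [0,0,0],"claw": 255}
    - {"travel": [-9,-10,0],"rot": [0,0,0],"claw": 255}

```text
time: 2.3
tool_pos: [0.607, 0.0254, 0.3002]
tcp_rot: [0.603, 3.082, -0.001]
wrist_force: [-0.2, 0.4, -0.5]
width: -0.001
grip_force: 0.0
```

Run:
```python
from h import *
import pickle
C={n:viewer.read_camera(n) for n in("scene","side","wrist")}
pickle.dump(C,open("c1.pkl","wb"))
cv2.imwrite("pics/wrist2.png",C["wrist"]["color"])
s=monitor.read_state();print({k:s[k] for k in("time","q","tool_pos","tcp_rot","wrist_force","width")})
```

```text
{'time': 2.45, 'q': array([ 4.82618669e-03,  1.00087496e-01,  1.67026758e+00,  8.06191212e-04,
        1.37232782e+00, -1.18068875e+00]), 'tool_pos': array([0.60533743, 0.0280966 , 0.29992405]), 'tcp_rot': array([-6.01473584e-01, -3.08223027e+00, -8.80922395e-04]), 'wrist_force': array([-0.22036455,  0.90710656,  0.47777282]), 'width': 0.0013006226888138378}
```

View pics/wrist2.png

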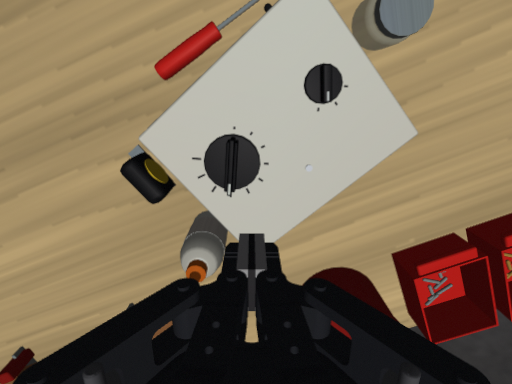

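The wrist view shows the thermostat skirt centred near (232,162), with its white pointer end near (230,192). The selector is near (323,84), the bottle near (203,245) and the tape measure near (148,175).

```bash
cat >> h.py <<'E'
def blob(c,u,v,r,thr=75):
    g=c["color"].max(2).copy(); m=(g<thr).astype(np.uint8)
    k=np.zeros_like(m);cv2.circle(k,(int(u),int(v)),r,1,-1);m&=k
    n,l,st,ce=cv2.connectedComponentsWithStats(m);i=1+np.argmax(st[1:,4]);h=cv2.convexHull(max(cv2.findContours((l==i).astype(np.uint8),0,2)[0],key=cv2.contourArea))
    return cv2.minEnclosingCircle(h),cv2.fitEllipse(h),st[i,4]
E
python3 - <<'E'
from h import *
import pickle
c=pickle.load(open("c1.pkl","rb"))["wrist"]
b=blob(c,232,162,36);print(b)
b2=blob(c,323,84,26);print(b2)
A=plane(c,*b[1][0],.129);B=plane(c,*b2[1][0],.129)
d=(B-A)[:2];print(A,B,np.linalg.norm(d),"heater yaw",np.degrees(np.arctan2(d[1],d[0]))-90)
img=c["color"][120:205,190:275]
cv2.imwrite("pics/crop1.png",cv2.resize(img,None,fx=7,fy=7,interpolation=cv2.INTER_CUBIC))
E
```

```text
(((231.66539001464844, 162.98846435546875), 29.019269943237305), ((231.40565490722656, 162.0903778076172), (54.84589767456055, 56.74836730957031), 4.197368621826172), np.int32(2384))
(((322.3509216308594, 82.76087188720703), 20.260358810424805), ((322.7571105957031, 83.23286437988281), (36.68109893798828, 40.44920349121094), 30.000423431396484), np.int32(1134))
[0.58797689 0.01112252 0.129     ] [0.54729821 0.130896   0.129     ] 0.1264928521847374 heater yaw 18.75903532616647
```

View pics/crop1.png

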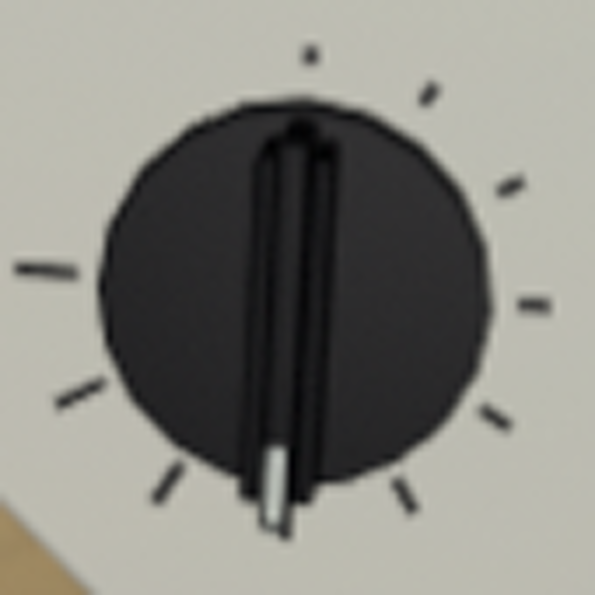

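The crop shows the pointer (white line, lower end) covering the seventh ridge counted clockwise from the shortest one. That is click 6, with the pointer at about -26° in world axes. I'll turn the tool in line with the bar.

Call:
jog_arm:
  commands:
    - {"travel": [0,0,0],"rot": [0,0,7.37],"claw": 255}
    - {"travel": [0,0,0],"rot": [0,0,7.37],"claw": 255}
    - {"travel": [0,0,0],"rot": [0,0,7.37],"claw": 255}
    - {"travel": [0,0,0],"rot": [0,0,7.37],"claw": 255}
    - {"travel": [0,0,0],"rot": [0,0,7.37],"claw": 255}

```text
time: 2.95
tool_pos: [0.6047, 0.0304, 0.3003]
tcp_rot: [-1.547, -2.733, -0.001]
wrist_force: [-0.5, -1.0, -0.7]
width: 0.001
grip_force: 0.0
```

Call:
jog_arm:
  commands:
    - {"travel": [0,0,0],"rot": [0,0,7.37],"claw": 255}
    - {"travel": [0,0,0],"rot": [0,0,7.37],"claw": 255}
    - {"travel": [0,0,0],"rot": [0,0,7.37],"claw": 255}
    - {"travel": [0,0,0],"rot": [0,0,7.37],"claw": 255}
    - {"travel": [0,0,0],"rot": [0,0,7.37],"claw": 255}

```text
time: 3.45
tool_pos: [0.6046, 0.0305, 0.3004]
tcp_rot: [-2.332, -2.104, -0.0]
wrist_force: [-0.1, 0.0, -0.4]
width: -0.0
grip_force: 0.0
```

Call:
jog_arm:
  commands:
    - {"travel": [0,0,0],"rot": [0,0,7.37],"claw": 255}
    - {"travel": [0,0,0],"rot": [0,0,7.37],"claw": 255}
    - {"travel": [0,0,0],"rot": [0,0,7.37],"claw": 255}
    - {"travel": [0,0,0],"rot": [0,0,7.37],"claw": 255}
    - {"travel": [0,0,0],"rot": [0,0,7.37],"claw": 255}

```text
time: 3.95
tool_pos: [0.6046, 0.0304, 0.3003]
tcp_rot: [-2.877, -1.259, 0.0]
wrist_force: [0.2, 0.4, 0.1]
width: 0.003
grip_force: 0.0
```

Call:
jog_arm:
  commands:
    - {"travel": [0,0,0],"rot": [0,0,7.37],"claw": 255}
    - {"travel": [0,0,0],"rot": [0,0,7.37],"claw": 255}
    - {"travel": [0,0,0],"rot": [0,0,7.37],"claw": 255}
    - {"travel": [0,0,0],"rot": [0,0,7.37],"claw": 255}
    - {"travel": [0,0,0],"rot": [0,0,7.37],"claw": 255}

```text
time: 4.45
tool_pos: [0.6047, 0.0304, 0.3003]
tcp_rot: [-3.128, -0.285, 0.001]
wrist_force: [-0.0, -0.2, 0.5]
width: 0.002
grip_force: 0.0
```

Call:
jog_arm:
  commands:
    - {"travel": [0,0,0],"rot": [0,0,7.37],"claw": 255}
    - {"travel": [0,0,0],"rot": [0,0,7.37],"claw": 255}
    - {"travel": [0,0,0],"rot": [0,0,7.37],"claw": 255}
    - {"travel": [0,0,0],"rot": [0,0,7.37],"claw": 255}
    - {"travel": [0,0,0],"rot": [0,0,7.37],"claw": 255}

```text
time: 4.95
tool_pos: [0.6047, 0.0304, 0.3003]
tcp_rot: [-3.058, 0.718, 0.001]
wrist_force: [0.3, 0.0, 0.0]
width: -0.003
grip_force: 0.0
```

```bash
cat >> h.py <<'E'
from scipy.spatial.transform import Rotation as Ro
def dial(P,phi_world_deg=None):
    "tool pose relative to axis point P: coords of TCP in tool axes (mm), yaw"
    s=monitor.read_state();R=Ro.from_rotvec(s["tcp_rot"]).as_matrix()
    d=R.T@(s["tool_pos"]-np.array(P))*1000
    a=np.degrees(np.arctan2(R[1,0],R[0,0]))
    print("t",s["time"],"yaw",a.round(2),"TCP in tool axes rel axis",d.round(1),"z",s["tool_pos"][2].round(4),"F tool",(R.T@s["wrist_force"]).round(1),"q6",s["q"][5].round(3),"tilt",R[:,2].round(3))
E
python3 - <<'E'
from h import *
import pickle
c=viewer.read_camera("wrist");pickle.dump(c,open("c2.pkl","wb"))
cv2.imwrite("pics/wrist3.png",c["color"])
dial([.589,.010,.129]);print(proj(c,[.589,.010,.129]))
E
```

```text
t 5.0 yaw -26.69 TCP in tool axes rel axis [   4.7  -25.4 -171.4] z 0.3004 F tool [-0.1  0.5 -0.4] q6 2.045 tilt [-0.     0.001 -1.   ]
(np.float64(274.3649623748233), np.float64(173.4421753836993))
```

View pics/wrist3.png

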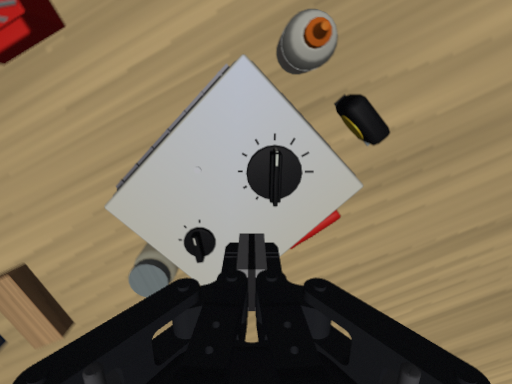

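The view is now rotated: the thermostat is near (274,172) with the pointer up and the selector near (200,241). I'll refine the axis position from this view.

Run:
```python
from h import *
import pickle
c=pickle.load(open("c2.pkl","rb"))
b=blob(c,274,172,36);print(b, plane(c,*b[1][0],.129))
```

```text
(((274.5, 175.01666259765625), 30.020925521850586), ((273.8122863769531, 173.7339630126953), (53.51024627685547, 58.56096649169922), 2.699050188064575), np.int32(2301)) [0.58896724 0.01070659 0.129     ]
```

Call:
jog_arm:
  commands:
    - {"travel": [9,27,20],"rot": [0,0,0],"claw": 255}
    - {"travel": [9.7,26.8,30],"rot": [0,0,0],"claw": 255}
    - {"travel": [0,0,40],"rot": [0,0,0],"claw": 255}
    - {"travel": [0,0,30],"rot": [0,0,0],"claw": 255}
    - {"travel": [0,0,10],"rot": [0,0,0],"claw": 255}

```text
time: 5.5
tool_pos: [0.5952, -0.0268, 0.1661]
tcp_rot: [3.06, -0.709, -0.011]
wrist_force: [-0.5, 0.3, 0.3]
width: -0.0
grip_force: 0.0
```

Call:
jog_arm:
  commands:
    - {"travel": [0,0,10],"rot": [0,0,0],"claw": 255}
    - {"travel": [0,0,10],"rot": [0,0,0],"claw": 255}
    - {"travel": [0,0,8],"rot": [0,0,0],"claw": 255}
    - {"travel": [0,0,4],"rot": [0,0,0],"claw": 255}
    - {"travel": [0,0,0],"rot": [0,0,0],"claw": 255}

```text
time: 6.0
tool_pos: [0.5987, -0.0282, 0.1382]
tcp_rot: [-3.06, 0.713, 0.0]
wrist_force: [0.4, -0.6, -0.5]
width: 0.004
grip_force: 0.0
```

Run:
```python
from h import *
c=viewer.read_camera("wrist");cv2.imwrite("pics/wrist4.png",c["color"])
dial([.5887,.0108,.129])
```

```text
t 6.05 yaw -26.23 TCP in tool axes rel axis [26.4 30.5 -9.6] z 0.1386 F tool [ 0.5  0.  -0.7] q6 1.94 tilt [ 0.001 -0.    -1.   ]
```

View pics/wrist4.png

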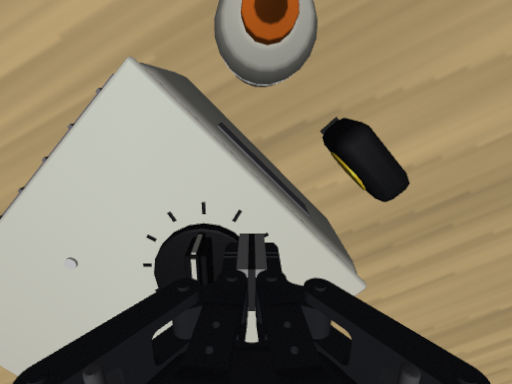

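The fingertip at (252,240) stands beside the bar at (203,262), roughly 15 mm clear of it. Now I'll approach along -y.

Call:
jog_arm:
  commands:
    - {"travel": [-2.4,-5,0.5],"rot": [0,0,0],"claw": 255}
    - {"travel": [0,-5,0],"rot": [0,0,0],"claw": 255}
    - {"travel": [0,-3,0],"rot": [0,0,0],"claw": 255}
    - {"travel": [0,-2,0],"rot": [0,0,0],"claw": 255}
    - {"travel": [0,0,0],"rot": [0,0,0],"claw": 255}

```text
time: 6.55
tool_pos: [0.6038, -0.0135, 0.1382]
tcp_rot: [-3.059, 0.713, -0.002]
wrist_force: [0.6, 1.0, -0.0]
width: -0.003
grip_force: 0.0
```

Call:
jog_arm:
  commands:
    - {"travel": [0,-1,0],"rot": [0,0,0],"claw": 255}
    - {"travel": [0,-1,0],"rot": [0,0,0],"claw": 255}
    - {"travel": [0,0,0],"rot": [0,0,0],"claw": 255}
    - {"travel": [0,0,0],"rot": [0,0,0],"claw": 255}
    - {"travel": [0,0,0],"rot": [0,0,0],"claw": 255}

```text
time: 7.05
tool_pos: [0.604, -0.0119, 0.1377]
tcp_rot: [-3.06, 0.713, 0.0]
wrist_force: [0.8, 0.3, -0.0]
width: -0.0
grip_force: 0.0
```

Run:
```python
from h import *
dial([.5887,.0108,.129])
```

```text
t 7.05 yaw -26.24 TCP in tool axes rel axis [23.7 13.6 -8.7] z 0.1377 F tool [ 0.6 -0.6  0. ] q6 1.968 tilt [-0.  0. -1.]
```

Call:
jog_arm:
  commands:
    - {"travel": [1.3,-2.6,0],"rot": [0,0,-6],"claw": 255}
    - {"travel": [1.3,-2.6,0],"rot": [0,0,-6],"claw": 255}
    - {"travel": [1.3,-2.6,0],"rot": [0,0,-6],"claw": 255}
    - {"travel": [1.3,-2.6,0],"rot": [0,0,-6],"claw": 255}
    - {"travel": [1.3,-2.6,0],"rot": [0,0,-6],"claw": 255}

```text
time: 7.55
tool_pos: [0.6133, -0.0015, 0.1377]
tcp_rot: [3.139, 0.109, -0.001]
wrist_force: [0.6, -0.6, -0.4]
width: 0.003
grip_force: 0.0
```

Run:
```python
from h import *
c=viewer.read_camera("wrist");cv2.imwrite("pics/wrist5.png",c["color"])
dial([.5887,.0108,.129])
```

```text
t 7.6 yaw 4.2 TCP in tool axes rel axis [24.  13.5 -8.8] z 0.1378 F tool [ 1.5 -0.2  0.5] q6 1.455 tilt [ 0.  0. -1.]
```

View pics/wrist5.png

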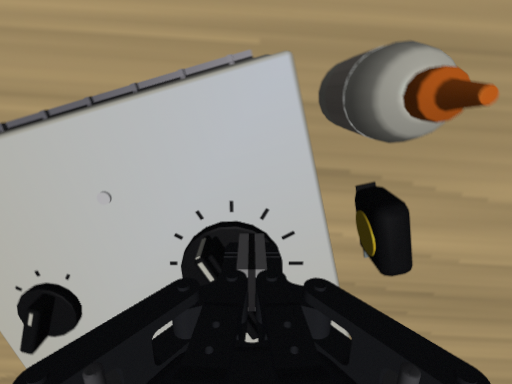

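The finger is behind the bar, and the dial has jumped ahead: the bar leans left at (205,262). I'll keep going anticlockwise and watch the force.

Call:
jog_arm:
  commands:
    - {"travel": [1.3,-2.6,0],"rot": [0,0,-6],"claw": 255}
    - {"travel": [1.3,-2.6,0],"rot": [0,0,-6],"claw": 255}
    - {"travel": [1.3,-2.6,0],"rot": [0,0,-6],"claw": 255}
    - {"travel": [1.3,-2.6,0],"rot": [0,0,-6],"claw": 255}
    - {"travel": [1.3,-2.6,0],"rot": [0,0,-6],"claw": 255}

```text
time: 8.1
tool_pos: [0.6162, 0.0127, 0.1378]
tcp_rot: [3.005, 0.915, 0.0]
wrist_force: [-0.1, 0.6, 0.7]
width: 0.0
grip_force: 0.0
```

Call:
jog_arm:
  commands:
    - {"travel": [1.3,-2.6,0],"rot": [0,0,-6],"claw": 255}
    - {"travel": [1.3,-2.6,0],"rot": [0,0,-6],"claw": 255}
    - {"travel": [1.3,-2.6,0],"rot": [0,0,-6],"claw": 255}
    - {"travel": [1.3,-2.6,0],"rot": [0,0,-6],"claw": 255}
    - {"travel": [1.3,-2.6,0],"rot": [0,0,-6],"claw": 255}

```text
time: 8.6
tool_pos: [0.6118, 0.0262, 0.138]
tcp_rot: [2.665, 1.661, 0.001]
wrist_force: [-0.2, -0.0, -0.2]
width: -0.003
grip_force: 0.0
```

Call:
jog_arm:
  commands:
    - {"travel": [1.3,-2.6,0],"rot": [0,0,-6],"claw": 255}
    - {"travel": [1.3,-2.6,0],"rot": [0,0,-6],"claw": 255}
    - {"travel": [1.3,-2.6,0],"rot": [0,0,-6],"claw": 255}
    - {"travel": [1.3,-2.6,0],"rot": [0,0,-6],"claw": 255}
    - {"travel": [1.3,-2.6,0],"rot": [0,0,-6],"claw": 255}

```text
time: 9.1
tool_pos: [0.6017, 0.0358, 0.1382]
tcp_rot: [2.143, 2.294, 0.003]
wrist_force: [2.0, -0.1, -0.1]
width: 0.003
grip_force: 0.5
```

Call:
jog_arm:
  commands:
    - {"travel": [1.3,-2.6,0],"rot": [0,0,-6],"claw": 255}
    - {"travel": [1.3,-2.6,0],"rot": [0,0,-6],"claw": 255}
    - {"travel": [1.3,-2.6,0],"rot": [0,0,-6],"claw": 255}
    - {"travel": [0,0,0],"rot": [0,0,0],"claw": 255}
    - {"travel": [0,0,0],"rot": [0,0,0],"claw": 255}

```text
time: 9.6
tool_pos: [0.5932, 0.0387, 0.1381]
tcp_rot: [1.766, 2.596, 0.003]
wrist_force: [4.8, 0.8, -2.7]
width: -0.002
grip_force: 2.1
```

Run:
```python
from h import *
c=viewer.read_camera("wrist");cv2.imwrite("pics/wrist6.png",c["color"])
dial([.5887,.0108,.129])
```

```text
t 9.65 yaw 111.59 TCP in tool axes rel axis [24.3 14.5 -9.1] z 0.1381 F tool [-0.6  4.5  1.8] q6 -0.354 tilt [ 0.002  0.    -1.   ]
```

View pics/wrist6.png

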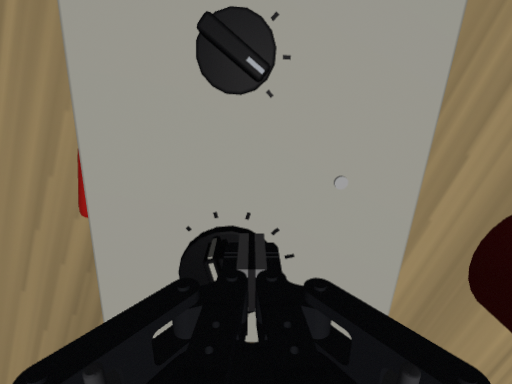

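The dial is pressed in click 1 with about 4.5 N at the finger. The ridges show the bar about 12° ahead of the tool. I'll push over the last click.

Call:
jog_arm:
  commands:
    - {"travel": [1.1,-2.2,0],"rot": [0,0,-5],"claw": 255}
    - {"travel": [1.1,-2.2,0],"rot": [0,0,-5],"claw": 255}
    - {"travel": [1.1,-2.2,0],"rot": [0,0,-5],"claw": 255}
    - {"travel": [0,0,0],"rot": [0,0,0],"claw": 255}
    - {"travel": [0,0,0],"rot": [0,0,0],"claw": 255}

```text
time: 10.15
tool_pos: [0.5842, 0.0383, 0.1375]
tcp_rot: [-1.412, -2.805, 0.001]
wrist_force: [0.3, -0.9, -0.1]
width: -0.0
grip_force: 0.0
```

Call:
jog_arm:
  commands:
    - {"travel": [1.1,-2.2,0],"rot": [0,0,-5],"claw": 255}
    - {"travel": [0,0,0],"rot": [0,0,0],"claw": 255}
    - {"travel": [1.1,-2.2,0],"rot": [0,0,-5],"claw": 255}
    - {"travel": [0,0,0],"rot": [0,0,0],"claw": 255}
    - {"travel": [0,0,0],"rot": [0,0,0],"claw": 255}

```text
time: 10.65
tool_pos: [0.58, 0.0374, 0.1378]
tcp_rot: [-1.163, -2.918, 0.0]
wrist_force: [-0.1, -0.2, 0.0]
width: 0.001
grip_force: 0.0
```

Run:
```python
from h import *
c=viewer.read_camera("wrist");cv2.imwrite("pics/wrist7.png",c["color"])
dial([.5887,.0108,.129])
```

```text
t 10.7 yaw 136.58 TCP in tool axes rel axis [24.6 13.4 -8.8] z 0.1378 F tool [-0.  -0.3 -0. ] q6 -0.791 tilt [-0. -0. -1.]
```

Call:
jog_arm:
  commands:
    - {"travel": [1.4,-0.8,0],"rot": [0,0,-5.7],"claw": 255}
    - {"travel": [1.5,-0.8,0],"rot": [0,0,-5.7],"claw": 255}
    - {"travel": [1.6,-0.8,0],"rot": [0,0,-5.8],"claw": 255}
    - {"travel": [0,0,0],"rot": [0,0,0],"claw": 255}
    - {"travel": [0,0,0],"rot": [0,0,0],"claw": 255}

```text
time: 11.2
tool_pos: [0.5751, 0.0382, 0.1378]
tcp_rot: [0.713, 3.06, -0.0]
wrist_force: [-0.2, -0.5, 1.3]
width: -0.003
grip_force: 0.0
```

Run:
```python
from h import *
dial([.5887,.0108,.129])
```

```text
t 11.2 yaw 153.76 TCP in tool axes rel axis [24.4 18.6 -8.8] z 0.1378 F tool [-0.  -0.6 -1.3] q6 -1.09 tilt [ 0. -0. -1.]
```

Now press -y in small steps to feel the stop.

Call:
jog_arm:
  commands:
    - {"travel": [0,-1,0],"rot": [0,0,0],"claw": 255}
    - {"travel": [0,-1,0],"rot": [0,0,0],"claw": 255}
    - {"travel": [0,0,0],"rot": [0,0,0],"claw": 255}
    - {"travel": [0,0,0],"rot": [0,0,0],"claw": 255}
    - {"travel": [0,0,0],"rot": [0,0,0],"claw": 255}

```text
time: 11.7
tool_pos: [0.5749, 0.0377, 0.138]
tcp_rot: [0.71, 3.059, 0.004]
wrist_force: [2.1, 3.7, -0.9]
width: 0.001
grip_force: 2.8
```

Call:
jog_arm:
  commands:
    - {"travel": [0,-1,0],"rot": [0,0,0],"claw": 255}
    - {"travel": [0,0,0],"rot": [0,0,0],"claw": 255}
    - {"travel": [0,0,0],"rot": [0,0,0],"claw": 255}
    - {"travel": [0,0,0],"rot": [0,0,0],"claw": 255}
    - {"travel": [0,0,0],"rot": [0,0,0],"claw": 255}

```text
time: 12.2
tool_pos: [0.5748, 0.0376, 0.138]
tcp_rot: [0.71, 3.059, 0.006]
wrist_force: [3.7, 7.6, -2.1]
width: 0.001
grip_force: 4.0
```

Call:
jog_arm:
  commands:
    - {"travel": [0,-1,0],"rot": [0,0,0],"claw": 255}
    - {"travel": [0,0,0],"rot": [0,0,0],"claw": 255}
    - {"travel": [0,0,0],"rot": [0,0,0],"claw": 255}
    - {"travel": [0,0,0],"rot": [0,0,0],"claw": 255}
    - {"travel": [0,0,0],"rot": [0,0,0],"claw": 255}

```text
time: 12.7
tool_pos: [0.5747, 0.0374, 0.1381]
tcp_rot: [0.71, 3.058, 0.008]
wrist_force: [4.4, 9.8, -2.4]
width: -0.001
grip_force: 5.3
```

Run:
```python
from h import *
dial([.5887,.0108,.129])
```

```text
t 12.7 yaw 153.86 TCP in tool axes rel axis [24.2 17.8 -9. ] z 0.1381 F tool [ 0.4 10.7  2.5] q6 -1.098 tilt [ 0.003  0.005 -1.   ]
```

At the stop the dial is solid: 10.7 N with under 0.5 mm of motion, and the contact plane is at y≈18. I'll back off, slide along to the tail end (staying on the same side of the bar), and push clockwise from there.

Call:
jog_arm:
  commands:
    - {"travel": [0,5,0],"rot": [0,0,0],"claw": 255}
    - {"travel": [0,5.4,0],"rot": [0,0,0],"claw": 255}
    - {"travel": [-12,0,0],"rot": [0,0,0],"claw": 255}
    - {"travel": [-18,0,0],"rot": [0,0,0],"claw": 255}
    - {"travel": [-18.4,0,0],"rot": [0,0,0],"claw": 255}

```text
time: 13.2
tool_pos: [0.6223, 0.0219, 0.1379]
tcp_rot: [0.708, 3.06, -0.001]
wrist_force: [-0.3, 0.6, 0.5]
width: -0.002
grip_force: 0.0
```

Call:
jog_arm:
  commands:
    - {"travel": [0,0,0],"rot": [0,0,0],"claw": 255}
    - {"travel": [0,-3,0],"rot": [0,0,0],"claw": 255}
    - {"travel": [0,-3,0],"rot": [0,0,0],"claw": 255}
    - {"travel": [0,0,0],"rot": [0,0,0],"claw": 255}
    - {"travel": [0,0,0],"rot": [0,0,0],"claw": 255}

```text
time: 13.7
tool_pos: [0.6181, 0.0174, 0.1378]
tcp_rot: [-0.708, -3.061, 0.0]
wrist_force: [-0.1, -0.2, -0.3]
width: 0.001
grip_force: 0.0
```

Run:
```python
from h import *
dial([.5887,.0108,.129])
```

```text
t 13.7 yaw 153.96 TCP in tool axes rel axis [-23.5  18.8  -8.8] z 0.1378 F tool [-0.  -0.2  0.3] q6 -1.128 tilt [-0. -0. -1.]
```

Call:
jog_arm:
  commands:
    - {"travel": [0,-0.8,0],"rot": [0,0,0],"claw": 255}
    - {"travel": [-1.2,-1.7,0],"rot": [0,0,4],"claw": 255}
    - {"travel": [-1.2,-1.7,0],"rot": [0,0,4],"claw": 255}
    - {"travel": [0,0,0],"rot": [0,0,0],"claw": 255}
    - {"travel": [0,0,0],"rot": [0,0,0],"claw": 255}

```text
time: 14.2
tool_pos: [0.6189, 0.0132, 0.1379]
tcp_rot: [0.917, 3.005, 0.001]
wrist_force: [0.5, 2.7, -0.2]
width: -0.003
grip_force: 1.5
```

Call:
jog_arm:
  commands:
    - {"travel": [-1.2,-1.7,0],"rot": [0,0,4],"claw": 255}
    - {"travel": [-1.2,-1.7,0],"rot": [0,0,4],"claw": 255}
    - {"travel": [-1.2,-1.7,0],"rot": [0,0,4],"claw": 255}
    - {"travel": [0,0,0],"rot": [0,0,0],"claw": 255}
    - {"travel": [0,0,0],"rot": [0,0,0],"claw": 255}

```text
time: 14.7
tool_pos: [0.6183, 0.006, 0.1377]
tcp_rot: [-1.225, -2.893, 0.001]
wrist_force: [1.4, -0.4, -0.5]
width: -0.001
grip_force: 0.0
```

```bash
cat >> h.py <<'E'
def ptr(tag):
    "white inlay direction from axis, deg world, in each view; save wrist"
    P=np.array([.5887,.0108])
    for n in("scene","side","wrist"):
        c=viewer.read_camera(n);cv2.imwrite(f"pics/{n}_{tag}.png",c["color"])
        u,v=proj(c,[*P,.155]);H,W=c["color"].shape[:2];g=c["color"].min(2)
        yy,xx=np.mgrid[:H,:W];sel=[]
        for y,x in zip(*np.where((np.hypot(xx-u,yy-v)<90)&(g>110))):
            q=plane(c,x,y,.155)[:2]-P
            if .010<np.hypot(*q)<.031: sel.append(q)
        if sel:
            m=np.median(sel,0);print(n,len(sel),"ang",np.degrees(np.arctan2(m[1],m[0])).round(1),"r",np.hypot(*m).round(4))
E
python3 - <<'E'
from h import *
dial([.5887,.0108,.129]);ptr("a")
E
```

```text
t 14.7 yaw 134.09 TCP in tool axes rel axis [-24.   17.9  -8.7] z 0.1377 F tool [-1.3  0.7  0.5] q6 -0.8 tilt [-0. -0. -1.]
side 50 ang 64.7 r 0.0183
wrist 2573 ang -111.2 r 0.0201
```

Click 1 behaved as predicted: the force rose, then fell to nil. Next, click 2.

Call:
jog_arm:
  commands:
    - {"travel": [-1.3,-1.9,0],"rot": [0,0,4.5],"claw": 255}
    - {"travel": [-1.3,-1.9,0],"rot": [0,0,4.5],"claw": 255}
    - {"travel": [-1.3,-1.9,0],"rot": [0,0,4.5],"claw": 255}
    - {"travel": [-1.3,-1.9,0],"rot": [0,0,4.5],"claw": 255}
    - {"travel": [0,0,0],"rot": [0,0,0],"claw": 255}

```text
time: 15.35
tool_pos: [0.6162, -0.0021, 0.1379]
tcp_rot: [1.665, 2.663, 0.002]
wrist_force: [2.3, 1.3, -0.8]
width: -0.001
grip_force: 1.3
```

Call:
jog_arm:
  commands:
    - {"travel": [-1.2,-1.7,0],"rot": [0,0,4],"claw": 255}
    - {"travel": [-1.2,-1.7,0],"rot": [0,0,4],"claw": 255}
    - {"travel": [-1.2,-1.7,0],"rot": [0,0,4],"claw": 255}
    - {"travel": [0,0,0],"rot": [0,0,0],"claw": 255}
    - {"travel": [0,0,0],"rot": [0,0,0],"claw": 255}

```text
time: 15.85
tool_pos: [0.6121, -0.0077, 0.1378]
tcp_rot: [-1.931, -2.478, 0.001]
wrist_force: [-0.3, 0.1, 0.2]
width: 0.001
grip_force: 0.0
```

Run:
```python
from h import *
dial([.5887,.0108,.129])
```

```text
t 15.85 yaw 104.13 TCP in tool axes rel axis [-23.7  18.1  -8.8] z 0.1378 F tool [ 0.2 -0.2 -0.2] q6 -0.3 tilt [-0. -0. -1.]
```

Call:
jog_arm:
  commands:
    - {"travel": [-1.3,-1.9,0],"rot": [0,0,4.5],"claw": 255}
    - {"travel": [-1.3,-1.9,0],"rot": [0,0,4.5],"claw": 255}
    - {"travel": [-1.3,-1.9,0],"rot": [0,0,4.5],"claw": 255}
    - {"travel": [-1.3,-1.9,0],"rot": [0,0,4.5],"claw": 255}
    - {"travel": [0,0,0],"rot": [0,0,0],"claw": 255}

```text
time: 16.35
tool_pos: [0.6061, -0.0137, 0.1381]
tcp_rot: [2.296, 2.143, 0.002]
wrist_force: [2.1, 0.2, -0.7]
width: -0.002
grip_force: 1.0
```

Call:
jog_arm:
  commands:
    - {"travel": [-1.2,-1.7,0],"rot": [0,0,4],"claw": 255}
    - {"travel": [-1.2,-1.7,0],"rot": [0,0,4],"claw": 255}
    - {"travel": [-1.2,-1.7,0],"rot": [0,0,4],"claw": 255}
    - {"travel": [0,0,0],"rot": [0,0,0],"claw": 255}
    - {"travel": [0,0,0],"rot": [0,0,0],"claw": 255}

```text
time: 16.85
tool_pos: [0.5997, -0.0166, 0.1378]
tcp_rot: [-2.506, -1.894, 0.001]
wrist_force: [-0.4, 0.8, -0.0]
width: -0.004
grip_force: 0.1
```

Run:
```python
from h import *
dial([.5887,.0108,.129])
```

```text
t 16.85 yaw 74.16 TCP in tool axes rel axis [-23.3  18.   -8.8] z 0.1378 F tool [ 0.6 -0.6  0. ] q6 0.207 tilt [-0. -0. -1.]
```

Third click is in. Now the fourth, to ψ≈110°, and then I'll back off.

Call:
jog_arm:
  commands:
    - {"travel": [-1.3,-1.9,0],"rot": [0,0,4.5],"claw": 255}
    - {"travel": [-1.3,-1.9,0],"rot": [0,0,4.5],"claw": 255}
    - {"travel": [-1.3,-1.9,0],"rot": [0,0,4.5],"claw": 255}
    - {"travel": [-1.3,-1.9,0],"rot": [0,0,4.5],"claw": 255}
    - {"travel": [0,0,0],"rot": [0,0,0],"claw": 255}

```text
time: 17.35
tool_pos: [0.5909, -0.0185, 0.1379]
tcp_rot: [2.773, 1.477, -0.0]
wrist_force: [1.0, -0.2, -0.0]
width: 0.001
grip_force: 0.0
```

Call:
jog_arm:
  commands:
    - {"travel": [-1.2,-1.7,0],"rot": [0,0,4],"claw": 255}
    - {"travel": [-1.2,-1.7,0],"rot": [0,0,4],"claw": 255}
    - {"travel": [-1.2,-1.7,0],"rot": [0,0,4],"claw": 255}
    - {"travel": [0,0,0],"rot": [0,0,0],"claw": 255}
    - {"travel": [0,0,0],"rot": [0,0,0],"claw": 255}

```text
time: 17.85
tool_pos: [0.5847, -0.0182, 0.1378]
tcp_rot: [2.911, 1.181, -0.0]
wrist_force: [1.3, -0.8, -0.4]
width: 0.0
grip_force: 0.7
```

Call:
jog_arm:
  commands:
    - {"travel": [0,5,0],"rot": [0,0,0],"claw": 255}
    - {"travel": [0,5,0],"rot": [0,0,0],"claw": 255}
    - {"travel": [0,0,-20],"rot": [0,0,0],"claw": 255}
    - {"travel": [0,0,-40],"rot": [0,0,0],"claw": 255}
    - {"travel": [0,0,-40],"rot": [0,0,0],"claw": 255}

```text
time: 18.35
tool_pos: [0.5907, -0.0255, 0.2375]
tcp_rot: [-2.911, -1.176, 0.005]
wrist_force: [1.2, 0.7, -0.5]
width: 0.004
grip_force: 0.0
```

Call:
jog_arm:
  commands:
    - {"travel": [-10,0,-40],"rot": [0,0,0],"claw": 255}
    - {"travel": [-20,0,-30],"rot": [0,0,0],"claw": 255}
    - {"travel": [-20,0,0],"rot": [0,0,0],"claw": 255}
    - {"travel": [0,0,0],"rot": [0,0,0],"claw": 255}
    - {"travel": [0,0,0],"rot": [0,0,0],"claw": 255}

```text
time: 18.85
tool_pos: [0.5549, -0.0602, 0.3065]
tcp_rot: [-2.912, -1.174, 0.002]
wrist_force: [-1.3, 0.1, 0.4]
width: 0.001
grip_force: 0.0
```

Run:
```python
from h import *
dial([.5887,.0108,.129]);c=viewer.read_camera("wrist")
u,v=map(int,proj(c,[.5887,.0108,.129]));print(u,v)
cv2.imwrite("pics/final.png",c["color"]);
```

```text
t 18.85 yaw 43.92 TCP in tool axes rel axis [ -73.7   27.4 -177.5] z 0.3065 F tool [-0.8 -1.  -0.4] q6 0.651 tilt [-0.002  0.001 -1.   ]
226 102
```

View pics/final.png

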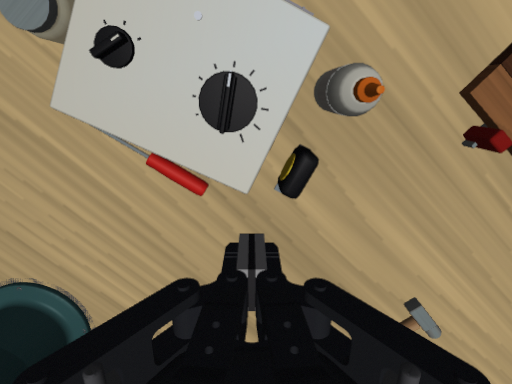

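The final view shows the pointer at (231,72) from the axis at (227,101), about 8-10° right of up. Four ridges lie before it (shortest first), so it stands in click 4, and the bench items are undisturbed.

```bash
python3 -c "
from h import *
print(workorder.finish_job())"
```

```text
the job is handed in; nothing more can be done
None
```

I pushed the thermostat anticlockwise from click 6 to its bottom stop, then clockwise four clicks. The last picture shows it resting in click 4, with the selector not touched and the other bench items in view undisturbed; the job is handed in at about 19 s on the robot's clock, and no verdict came back.

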